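# Vent the preserving jar

### The job

Pull the spice chest's drawer well open by its bar handle, take the bayonet lid out of it by its wing and set it fully home in the mouth of the grey jar in the steel stand, its two lugs down through the two notches. Then twist it clockwise only half of its quarter turn (45 degrees, the wing in line with the two round studs on the rim) so that the vent is open, never going on to the lock click. Finish while still holding the lid by its wing in that position, because its spring turns it back when let go; leave everything else on the slab where it is.

Things in the scene. Friction and masses are not known exactly. Their poses are not given: they have to be found in the camera images.
- chest: Low wooden spice chest, fixed, 220 deep (x) x 240 wide (y) x 90 mm high, one drawer in its front; origin under its centre, x axis from its front to its back, so the drawer slides out along -x. Its top covers the closed drawer.
- chest_drawer0 (a joint): How far the drawer is pulled out: 0 shut, 0.149 m at its stop. Drags about 1 N plus 4 N per m/s and stays where left. Inside 175 x 198 mm; inner floor 22 mm, tops of its walls 68 mm above the slab.
- chest_drawer0_handle (a point): Middle of the drawer's bar handle: level round bar 11 mm thick, 120 mm long (along the chest's y axis), 35 mm out from the drawer's front on two thin posts 51 mm either side of the middle, 52 mm above the slab; moves with the drawer. Can be pinched or hooked from above.
- lid: Loose bayonet lid, 120 to 195 g, 45 mm high, right way up in the front half of the drawer, hidden until it is pulled out. Steel plug 42 mm wide (foot tapered to 36), 14 mm high, with two lugs; on it a steel disc 68 mm wide, 5 mm thick; on top a wooden wing grip. Origin: centre of the plug's underside; z up, x along the wing and lugs. Half a turn about z is the same lid.
- lid_wing (a point): Middle of the lid's wing grip, 32 mm above the lid's origin: an upright bar 60 mm long (lid's x), 14 mm thick, 26 mm high, from 19 to 45 mm above the lid's origin.
- lid_seat (a point): Centre of the underside of the lid's disc, 14 mm above the lid's origin, axes as the lid's; lands on the jar's rim when home. The lugs, 11 mm wide and 5 mm high (2 to 7 mm above the lid's origin), reach 29 mm from the axis, straight under the two ends of the wing.
- jar: Fixed preserving jar of grey glass, 90 mm wide, in a steel stand (foot 120 mm wide), with a steel bayonet collar 85 mm wide, flat rim 122 mm above the slab. Origin under its centre, z up, x axis through the two notches. Clockwise from above is from +x towards -y.
- jar_mouth (a point): Centre of the mouth at rim height, axes as the jar's. Mouth 46 mm wide, 18 mm deep; its 5 mm thick lip has two notches, about 18 mm wide, out to 31 mm from the axis, on +x and -x. The lid goes in with wing and lugs on that line (within 7 degrees) until its disc lies on the rim; then the lugs can turn clockwise under the lip.
- jar_half (a point): Same point, x axis turned 45 degrees clockwise from the notches: the wing's line at half the turn, marked on the rim by two round studs 6 mm wide, 4 mm high, 39 mm from the axis. From 12 degrees on a sprung vent ring resists with 0.02 to 0.06 N m and turns a released lid part of the way back.
- jar_lock (a point): Same point, x axis turned 90 degrees clockwise from the notches: the wing's line when locked (stop), marked on the rim by two straight radial ribs 3 mm high. From about 62 degrees the lugs ride over sprung click balls.
- pan: Bystander: steel paella pan, 260 mm wide at the rim, 45 mm high, two loop handles; origin under its centre.
- mortar: Bystander: white ceramic mortar, 110 mm wide, 75 mm high, its pestle standing in it up to 120 mm; origin under its centre.
- spatula: Bystander: grey spatula lying on the slab; origin at its underside.
- capjar: Bystander: grey glass jar with a plain steel twist cap on it, 68 mm wide, 100 mm high; origin under its centre (not the jar to close).
- cruet: Bystander: green glass bottle, 56 mm wide, 190 mm high; origin under its centre.
- ramekin: Bystander: small white ceramic bowl, 80 mm wide, 45 mm high; origin under its centre.
Mind the look-alikes: they are no part of the job. What is shaped like the jar but blue or red is not meant.

How it is judged (in metres and radians):
On the way, in this order (a step that is already met when the one before it is completed fails the run):
1. the drawer is pulled open by at least 90 mm (value of joint chest_drawer0 above 0.09 m), for 0.2 s.
2. the lid is home in the mouth: disc on the rim, within 4 mm of centred, lugs through the notches, the wing within 30 degrees of them (horizontal distance between lid_seat and jar_mouth below 0.004 m and z of lid_seat in the frame of jar_mouth between -0.004 and 0.003 m and angle between the x axis of lid and the x axis of jar_mouth, either way round below 0.52 rad), for 0.1 s.
At the end, for the whole second after the job is handed in: The lid is home in the jar (disc within 3 mm of the rim, centred to 4 mm, level), its wing within 10 degrees of the half-way line, still, and held by the fingers with more than 2 N; the drawer is still open by more than 60 mm (horizontal distance between lid_seat and jar_mouth below 0.004 m and z of lid_seat in the frame of jar_mouth between -0.004 and 0.003 m and angle between the x axis of lid and the x axis of jar_half, either way round below 0.17 rad and angle between lid's own z axis and vertical below 0.08 rad and angular speed of lid below 0.15 rad/s and contact force between the fingers and lid above 2 N and value of joint chest_drawer0 above 0.06 m); the arm keeps its last pose, push and grip.
It fails at once if the lid is twisted on to the lock (within 18 degrees of it) (horizontal distance between lid_seat and jar_mouth below 0.004 m and z of lid_seat in the frame of jar_mouth below 0.003 m and angle between the x axis of lid and the x axis of jar_lock, either way round below 0.31 rad).
It fails at once if a bystander is moved by more than 30 mm (distance of any of pan, mortar, spatula, capjar, cruet, ramekin from where it was at the start of the episode above 0.03 m).
It also fails if it takes over 59 s, if anything falls off the work surface, if the arm or the gripper's body presses on something with over 40 N, if the wrist force passes 120 N, or if a joint passes its speed limit or range.

### The arm

A 7-joint arm with a two-finger parallel gripper is mounted at the origin on the work surface. World frame = base frame: x ahead of the robot, y to its left, z up, the work surface at z = 0. Lengths are in mm, angles in rad, forces in N, time in s.
With the tool pointing down it reaches from about 425 to 875 mm from the base axis. Payload 4.7 kg.
Tool frame: the origin (TCP) lies midway between the tips of the shut fingers; the grasp point (between the pads) lies 19 mm behind it; z points along the fingers, y is the line along which they close (so a half turn about z gives the same grasp; the last joint's range is limited). The gripper opens to 85 mm and grips with 20 to 120 N. Pads are 22 mm wide; open, the fingers measure 114 mm over their backs; the gripper's body (76 mm by 85 mm) begins 54 mm behind the grasp point. The pads swing forward as they close: fully open they stand 13 mm farther back than shut.
Start: joints at [-1.117, 0.321, -0.07, 1.45, 0.023, 1.371, -0.057], TCP at [276.771, 588.152, 231.349] pointing down, gripper open.
Joint ranges: [-2.86, 2.86], [-0.3, 2.09], [-1.38, 1.24], [0.06, 2.45], [-1.56, 4.7], [0.09, 2.05], [-2.69, 2.69]. Speed limits (rad/s): [2.57, 2.57, 3.14, 3.14, 3.14, 3.14, 3.14].

### API

Orientations are given as a 3x3 rotation matrix whose columns are the frame's x, y, z axes.
In Python, from cell import state, eyes, sign_off gives the robot as it stands.
- The arm moves only by the shell command python3 -m crank 'ROWS'. ROWS is JSON, a list that holds one entry, the list of rows, each a list of 7 numbers: the shift along the tool's x, y, z in m, then the turn, a rotation vector about the tool's x, y, z in degrees, then the closure, from 0 (fully open) to 1 (shut). In form: [[[x, y, z, rx, ry, rz, gripper], ...]]. A call has 1 to 12 rows; each row shifts and turns the commanded pose from where the row before left it, along the tool's axes as they then stand; what a row does not reach is not made up. A row lasts 1/8 s, in which the tool goes at most 62.5 mm and 10.7 degrees, less where a joint would pass 70% of its speed; a pose out of reach is approached as far as the arm can. A call with a gripper value outside its range is refused whole. The fingers move at their own pace and stop on an object; the grip force is fixed at half the most. Time passes only in rows, so rows that do not move let the fingers close. It gives the time, the measured TCP pose, the force, the opening and the grip force at its end, in the units of the state.
- state(): the state, without advancing time (a new reading comes with each control period).
- eyes.read_camera(name): name is "scene" or "top"; returns the picture (420x560x3 uint8, blue, green, red); there is no depth.
- eyes.get_calibration(name): a dict with "fx", "fy", "cx", "cy" (pixels), "dist_coeffs" ([k1, k2, p1, p2, k3] as OpenCV has them; the pictures are not rectified), "world_to_cam" (4x4, takes a point from world to camera coordinates). Camera axes: x right, y down, z forward; pixel columns grow to the right and rows downward; lengths in mm; the calibration is good to about 2 mm. A picture is of the moment at which its call begins. get_calibration takes no time and is no camera call.
- sign_off(): hands the job in; it is judged then, once.
The state is a dict: "time": time; "qpos": joint angles; "qvel": joint speeds; "tau": joint torques, N m; "tool_pos": TCP position; "tcp_rot": TCP orientation; "contact_force": force on the tool from outside, world axes, zero at the start; "torque": the same for the moment, N m; "width": opening from 0.0 (shut) to 1.0 (fully open); "finger_force": force on a finger pad.
Only numpy, scipy, OpenCV 4.12 (cv2) and the standard library are available. Lean on these libraries where they do the work, as an engineer would, in place of code of your own. Each camera call takes 0.05 s, during which the arm holds its last target. There are 200 camera calls.

## Working session

There is one attempt and no reset: what is moved stays moved. The work goes in short steps, Python scripts to look and compute and a shell command to move; the robot and the scene stay as the last step left them, time stands still between calls to the robot, and variables do not carry over. Pictures are saved under pics/ and viewed, at most 10 in all, crops included, and the job is handed in when it is done.

```bash
mkdir -p pics; ls; cat > h.py <<'E'
import numpy as np,cv2
from cell import state,eyes,sign_off
def cal(n):
    c=eyes.get_calibration(n);K=np.array([[c['fx'],0,c['cx']],[0,c['fy'],c['cy']],[0,0,1.]])
    return K,np.array(c['dist_coeffs'],float),np.array(c['world_to_cam'],float)
def px2w(n,uv,z):
    K,d,T=cal(n);p=cv2.undistortPoints(np.array(uv,float).reshape(-1,1,2),K,d).reshape(-1,2)
    R,t=T[:3,:3],T[:3,3];C=-R.T@t;D=np.c_[p,np.ones(len(p))]@R
    z=np.broadcast_to(z,(len(p),));return C+D*((z-C[2])/D[:,2])[:,None]
def w2px(n,P):
    K,d,T=cal(n);return cv2.projectPoints(np.array(P,float).reshape(-1,3),cv2.Rodrigues(T[:3,:3])[0],T[:3,3],K,d)[0].reshape(-1,2)
def snap(n,name,box=None,s=1):
    im=eyes.read_camera(n)
    cv2.imwrite('pics/raw_'+name+'.png',im)
    if box: im=im[box[1]:box[3],box[0]:box[2]]
    cv2.imwrite('pics/'+name+'.png',cv2.resize(im,None,fx=s,fy=s,interpolation=cv2.INTER_CUBIC))
E
python3 - <<'E'
from h import *
snap('top','t0',None,1.4);snap('scene','s0',None,1.4)
s=state();print(s['tool_pos'],s['tcp_rot'],s['time'],s['width'])
for n in('top','scene'):
    K,d,T=cal(n);print(n,K[0,0],-T[:3,:3].T@T[:3,3])
E
```

```text
pics
[276.59809691 587.69405072 230.34272335] [[-9.04816421e-01  4.25801408e-01 -6.36445553e-04]
 [ 4.25801875e-01  9.04815084e-01 -1.55806919e-03]
 [-8.75625197e-05 -1.68076630e-03 -9.99998584e-01]] 0.1 0.9976658630229065
top 541.6879923417063 [ 417.40897639   41.00848824 1708.00828249]
scene 497.642991717634 [1198.91607208 -478.20269737 1004.89490487]
```

View pics/t0.png

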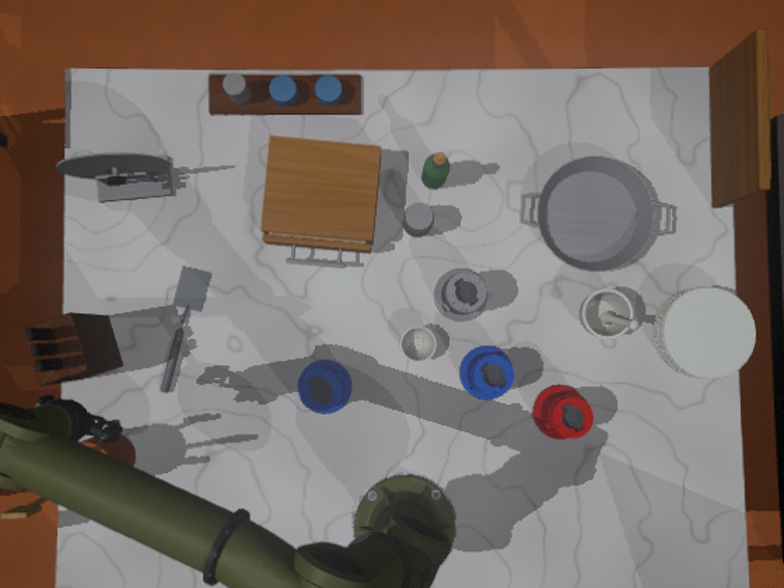

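View pics/s0.png

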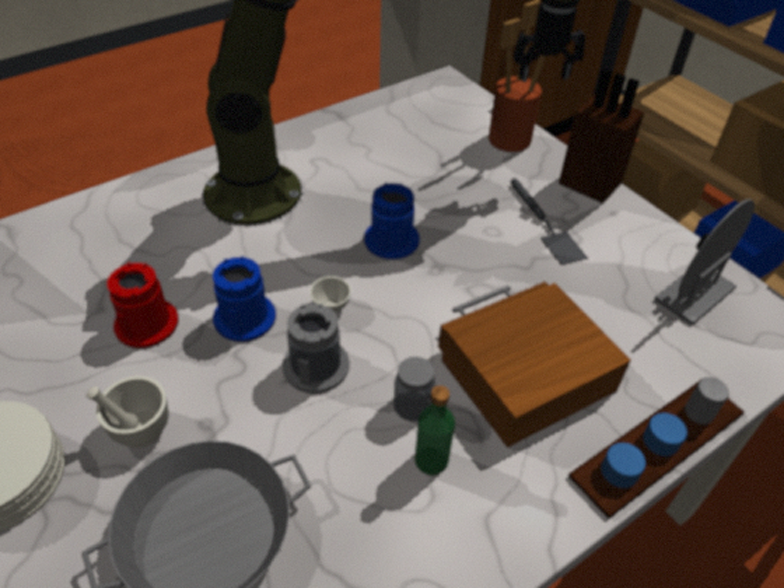

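Top view: the grey jar in its stand is at t0 px (463,292). Its look-alikes are the capped grey jar (418,219), the blue jars (325,386) and (487,373), the red one (563,411) and the tray's grey tin (237,88). The chest is at (320,190) with its bar handle at about (324,262). I pick the grey open jar at (463,292) and check it in a close crop.

```bash
python3 - <<'E'
from h import *
im=cv2.imread('pics/raw_t0.png');sc=cv2.imread('pics/raw_s0.png')
a=cv2.resize(im[180:235,300:360],None,fx=6.5,fy=6.5,interpolation=cv2.INTER_CUBIC)
b=cv2.resize(im[160:195,180:275],None,fx=4.2,fy=4.2,interpolation=cv2.INTER_CUBIC)
c=cv2.resize(sc[205:285,195:255],None,fx=6.5,fy=6.5,interpolation=cv2.INTER_CUBIC)[:520]
o=np.zeros((520,790,3),np.uint8);o[:a.shape[0],:390]=a;o[360:360+b.shape[0],:399]=b;o[:520,400:790]=c
cv2.imwrite('pics/c0.png',o)
E
```

```text
(no output)
```

View pics/c0.png

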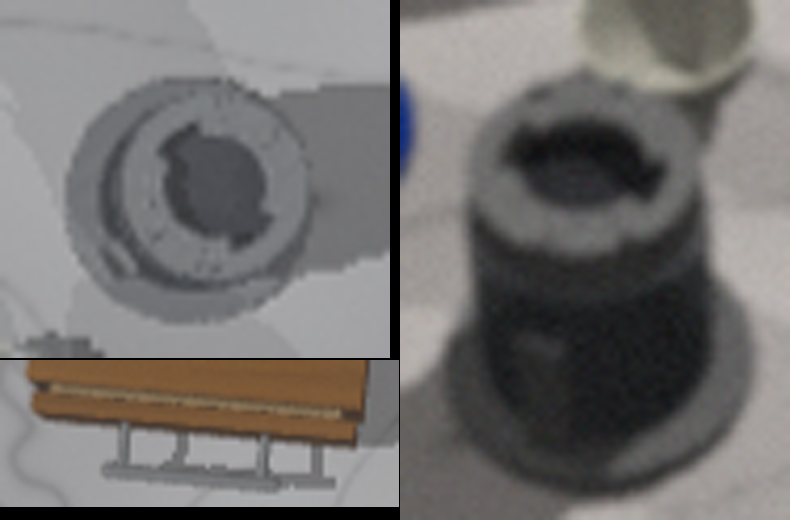

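The crop shows the grey jar's open mouth with notches running from upper left (178,138) to lower right (251,231), about 38° yaw. The bar handle runs from crop (103,472) to (280,487); the fainter bar to its right is its shadow.

```bash
cat >> h.py <<'E'
def outline(x,y,a,z=122):
    t=np.radians(np.arange(0,360,3));P=[]
    for q in t:
        r=23.
        c,s=np.cos(q),np.sin(q)
        if abs(23*s)<9: r=min(31/abs(c),9/max(abs(s),1e-6),31.5)
        P.append([x+r*np.cos(q+a),y+r*np.sin(q+a),z])
    return np.array(P)
def circ(x,y,r,z=122):
    t=np.radians(np.arange(0,360,5));return np.c_[x+r*np.cos(t),y+r*np.sin(t),0*t+z]
E
python3 - <<'E'
from h import *
from scipy.optimize import minimize
b=px2w('top',[[204.5,186.7],[246.7,190.2]],52);print(b,b.mean(0),np.linalg.norm(b[1]-b[0]),np.degrees(np.arctan2(*(b[0]-b[1])[[0,1]])))
bs=px2w('top',[[271/1.4,137/1.4],[381/1.4,145/1.4],[376/1.4,243/1.4],[263/1.4,234/1.4]],90);print(bs)
S=4
def mk(n,P,sh):
    m=np.zeros(sh,np.uint8);cv2.fillPoly(m,[np.round((w2px(n,P)+.5)*S-.5).astype(np.int32)],255);return m>0
def fit(ns,x0,ims):
    def f(p):
        e=0
        for n in ns:
            M=mk(n,outline(p[0],p[1],p[2]/57.3),ims[n].shape);D=mk(n,circ(p[0],p[1],41),ims[n].shape)
            e+=(ims[n][M].mean()-ims[n][D&~M].mean())/ (20+ims[n][D].std()*0)
        return e
    best=min((minimize(f,[x0[0]+i,x0[1]+j,x0[2]+k],method='Nelder-Mead',options=dict(initial_simplex=np.array([[0,0,0],[4,0,0],[0,4,0],[0,0,8]])+[x0[0]+i,x0[1]+j,x0[2]+k])) for i,j,k in[(0,0,0),(3,-3,8),(-3,3,-8)]),key=lambda r:r.fun)
    return best.x.round(2),best.fun
ims={n:cv2.resize(cv2.cvtColor(cv2.imread(f'pics/raw_{k}.png'),cv2.COLOR_BGR2GRAY),None,fx=S,fy=S,interpolation=cv2.INTER_CUBIC).astype(float) for n,k in(('top','t0'),('scene','s0'))}
j=px2w('top',[[333.1,208.8]],122);js=px2w('scene',[[223.9,230.4]],122);print(j,js)
nt=px2w('top',[[300+178/6.5,180+138/6.5],[300+251/6.5,180+231/6.5]],122);print(nt.mean(0),np.degrees(np.arctan2(*(nt[0]-nt[1])[[1,0]])))
ns=px2w('scene',[[195+112/6.5,205+145/6.5],[195+255/6.5,205+182/6.5]],122);print(ns.mean(0),np.degrees(np.arctan2(*(ns[0]-ns[1])[[1,0]])))
for ns in(['top'],['scene'],['top','scene']):print(ns,fit(ns,[*j[0,:2],38],ims))
E
```

```text
[[579.03538386 252.49692933  52.        ]
 [567.49236767 123.82620216  52.        ]] [573.26387576 188.16156574  52.        ] 129.18745006282845 5.126266511594268
[[843.2189097  279.58456544  90.        ]
 [825.60037335  43.83159701  90.        ]
 [613.67818516  56.14668099  90.        ]
 [634.25831253 297.01232142  90.        ]]
[[ 504.61866701 -132.83372439  122.        ]] [[ 513.18090351 -128.21541768  122.        ]]
[ 505.85718285 -132.54215428  122.        ] 37.45799682228485
[ 511.56099928 -129.21890996  122.        ] -141.95700121921791
['top'] (array([ 506.36, -131.27,   37.19]), np.float64(-2.2238711085125487))
['scene'] (array([ 507.96, -128.81,   36.01]), np.float64(-3.1085560181389966))
['top', 'scene'] (array([ 506.99, -130.43,   36.91]), np.float64(-5.2823170318769765))
```

Handle at (573,188,52), chest yaw about −5°. The jar mouth is at (507,−130), notches at yaw 37°, so the half-way line is about −8°. Moving now.

```bash
cat >> h.py <<'E'
def go(x,y,z,yawy=None):
    """tool-frame shift (mm) now, and rz (deg, to apply) so tool y has world yaw yawy"""
    s=state();R=np.array(s['tcp_rot']);d=np.array([x,y,z])-s['tool_pos']
    cy=np.degrees(np.arctan2(R[1,1],R[0,1]))
    print('t',round(s['time'],2),'pos',np.round(s['tool_pos'],1),'yaw_y',round(cy,1),'tilt',np.round(R[:2,2],4),'w',round(s['width']*85,1),'ff',round(float(np.max(s['finger_force'])),1),'F',np.round(s['contact_force'],1),'q1,7',round(s['qpos'][0],2),round(s['qpos'][6],2))
    print('shift',np.round(R.T@d,1),'rz',None if yawy is None else round((cy-yawy+180)%360-180,1))
E
python3 -m crank '[[[-0.044,-0.0235,0,0,0,0,0.62],[-0.044,-0.0235,0,0,0,0,0.62],[-0.044,-0.0235,0,0,0,0,0.62],[-0.044,-0.0235,0,0,0,0,0.62],[-0.044,-0.0235,0,0,0,0,0.62],[-0.044,-0.0235,0,0,0,0,0.62],[-0.044,-0.0235,0,0,0,0,0.62],[-0.044,-0.0235,0,0,0,0,0.62],[-0.044,-0.0235,0,0,0,0,0.62],[-0.044,-0.0235,0,0,0,0,0.62]]]'
python3 -m crank '[[[0,0,0,0,0,10,0.62],[0,0,0,0,0,10,0.62],[0,0,0,0,0,10,0.62],[0,0,0,0,0,10,0.62],[0,0,0,0,0,10,0.62],[0,0,0,0,0,10,0.62],[0,0,0,0,0,9.7,0.62],[0,0,0,0,0,0,0.62],[0,0,0,0,0,0,0.62]]]'
python3 -c "
from h import *
go(573.3,188.2,33,-4.9)"
```

```text
time: 1.35
tool_pos: [575.4, 186.8, 230.9]
tcp_rot: [[-0.905, 0.426, -0.001], [0.426, 0.905, -0.0], [0.0, -0.0, -1.0]]
contact_force: [0.7, 0.5, 0.4]
width: 0.381
finger_force: 0.0
time: 2.48
tool_pos: [574.7, 188.2, 231.1]
tcp_rot: [[0.082, 0.997, -0.0], [0.997, -0.082, -0.0], [-0.0, -0.0, -1.0]]
contact_force: [0.1, -0.0, 0.2]
width: 0.383
finger_force: 0.0
t 2.48 pos [574.7 188.2 231.1] yaw_y -4.7 tilt [-0.0004 -0.0001] w 32.6 ff 0.0 F [ 0.1 -0.   0.2] q1,7 -0.67 -0.38
shift [-1.000e-01 -1.300e+00  1.981e+02] rz 0.2
```

```bash

python3 -m crank '[[[0,-0.003,0.04,0,0,0,0.65],[0,0,0.04,0,0,0,0.65],[0,0,0.035,0,0,0,0.65],[0,0,0.02,0,0,0,0.65],[0,0,0,0,0,0,0.65]]]'
python3 -c "
from h import *
snap('top','t1',(160,100,300,205),5.5)
go(573.3,188.2,33,-4.9)"
```

```text
time: 3.1
tool_pos: [571.0, 188.1, 95.1]
tcp_rot: [[0.085, 0.996, -0.002], [0.996, -0.085, -0.001], [-0.001, -0.002, -1.0]]
contact_force: [-0.4, -0.3, 0.6]
width: 0.354
finger_force: 0.0
t 3.15 pos [572.1 188.5  96.6] yaw_y -4.9 tilt [ 0.0001 -0.0001] w 29.5 ff 0.0 F [-0.2 -0.3  0.4] q1,7 -0.65 -0.35
shift [-0.2  1.2 63.6] rz 0.0
```

View pics/t1.png

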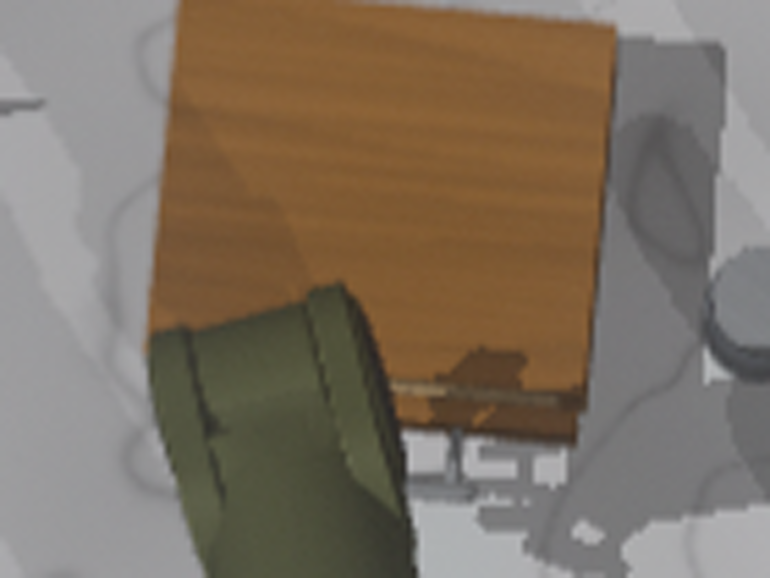

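The arm covers the handle; its right end shows at crop (475,490), which agrees with the estimate. I descend slowly.

```bash

python3 -m crank '[[[0,0,0.02,0,0,0,0.65],[0,0,0.016,0,0,0,0.65],[0,0,0.010,0,0,0,0.65],[0,0,0,0,0,0,0.65]]]'
python3 -m crank '[[[0,0,0.009,0,0,0,0.65],[0,0,0.009,0,0,0,0.65],[0,0,0,0,0,0,0.65],[0,0,0,0,0,0,0.8],[0,0,0,0,0,0,0.9],[0,0,0,0,0,0,0.9],[0,0,0,0,0,0,0.9]]]'
```

```text
time: 3.65
tool_pos: [571.1, 188.1, 49.1]
tcp_rot: [[0.085, 0.996, -0.002], [0.996, -0.085, -0.001], [-0.001, -0.002, -1.0]]
contact_force: [-0.6, -0.0, 0.3]
width: 0.35
finger_force: 0.0
time: 4.53
tool_pos: [572.2, 188.5, 32.6]
tcp_rot: [[0.086, 0.996, 0.001], [0.996, -0.086, 0.0], [0.0, 0.001, -1.0]]
contact_force: [1.5, -0.2, 2.0]
width: 0.113
finger_force: 42.5
```

```bash

python3 -m crank '[[[0,-0.008,0,0,0,0,0.9],[0,-0.015,0,0,0,0,0.9],[0,-0.015,0,0,0,0,0.9],[0,-0.015,0,0,0,0,0.9],[0,-0.015,0,0,0,0,0.9],[0,-0.015,0,0,0,0,0.9],[0,-0.015,0,0,0,0,0.9],[0,-0.015,0,0,0,0,0.9],[0,-0.015,0,0,0,0,0.9],[0,-0.010,0,0,0,0,0.9],[0,-0.004,0,0,0,0,0.9],[0,0,0,0,0,0,0.9]]]'
python3 -m crank '[[[0,0,0,0,0,0,0.65],[0,0,0,0,0,0,0.65],[0,0,0,0,0,0,0.65],[0,0,-0.02,0,0,0,0.65],[0,0,-0.04,0,0,0,0.65],[0,0,-0.05,0,0,0,0.65],[0,0,-0.05,0,0,0,0.6],[0.05,-0.02,-0.03,0,0,0,0.6],[0.06,0,0,0,0,0,0.6],[0.06,0,0,0,0,0,0.6],[0.06,0,0,0,0,0,0.6],[0,0,0,0,0,0,0.6]]]'
python3 -c "
from h import *
snap('top','t2',(170,110,290,220),6.2)
snap('scene','s2',(290,170,470,330),4.2)
go(573.3,188.2,33,-4.9)"
```

```text
time: 6.02
tool_pos: [435.9, 201.9, 32.7]
tcp_rot: [[0.085, 0.996, 0.014], [0.996, -0.085, 0.004], [0.005, 0.013, -1.0]]
contact_force: [19.8, 7.9, -15.9]
width: 0.112
finger_force: 41.6
time: 7.52
tool_pos: [427.2, 436.0, 219.9]
tcp_rot: [[0.078, 0.997, -0.003], [0.997, -0.078, -0.001], [-0.002, -0.003, -1.0]]
contact_force: [0.2, -0.9, 0.4]
width: 0.4
finger_force: 0.0
t 7.62 pos [429.6 430.9 221. ] yaw_y -4.8 tilt [-0.0012 -0.0028] w 33.7 ff 0.0 F [ 0.3 -0.5  0.2] q1,7 -0.97 -0.88
shift [-229.1  163.8  188.6] rz 0.1
```

View pics/t2.png

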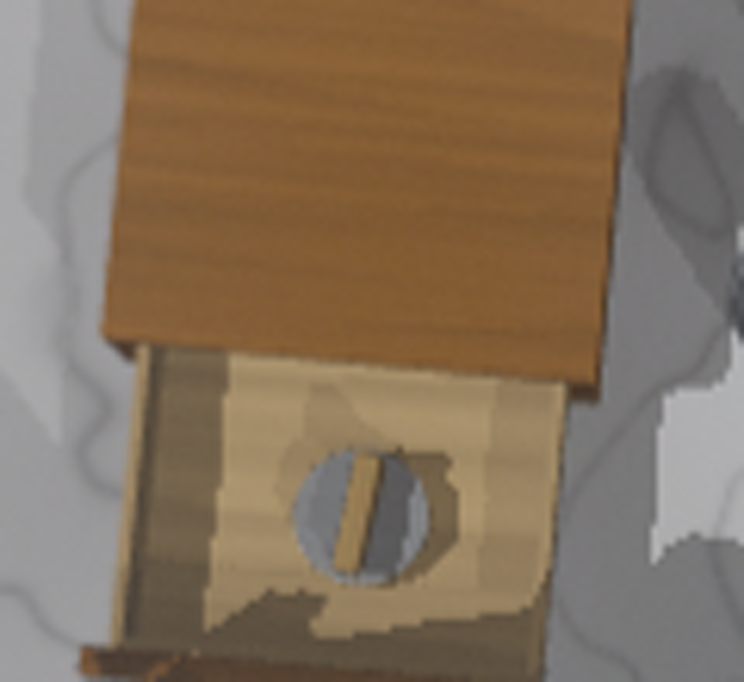

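The drawer is well open and the lid lies in it: disc centre at about crop (361,516), wing top running from (367,455) to (346,572).

```bash

python3 -c "
from h import *
f=lambda a:[[170+(u+.5)/6.2-.5,110+(v+.5)/6.2-.5] for u,v in a]
e=px2w('top',f([(367,455),(346,572)]),67);print(e.mean(0),np.linalg.norm(e[0]-e[1]),np.degrees(np.arctan2(*(e[0]-e[1])[[1,0]])))
print(px2w('top',f([(361,516)]),41))
im=cv2.imread('pics/raw_s2.png')
print(w2px('scene',[*e,e.mean(0)]))
w=yaw=np.degrees(np.arctan2(*(e[0]-e[1])[[1,0]]))
go(*e.mean(0)[:2],120,w+90)
"
```

```text
[559.83788392 182.46873111  67.        ] 58.262664265643856 -10.28441177424702
[[560.80588852 182.49470451  41.        ]]
[[342.17680268 213.55461352]
 [331.345952   198.75639783]
 [336.68693871 206.05270068]]
t 7.62 pos [429.6 430.9 221. ] yaw_y -4.8 tilt [-0.0012 -0.0028] w 33.7 ff 0.0 F [ 0.3 -0.5  0.2] q1,7 -0.97 -0.88
shift [-236.2  150.8  101.6] rz -84.6
```

View pics/s2.png

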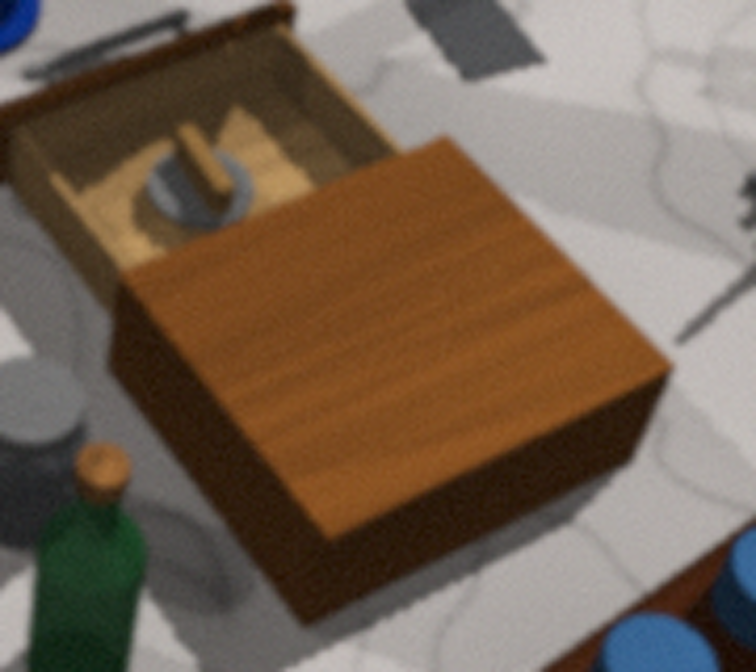

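```bash

python3 -m crank '[[[-0.0295,0.0189,0.01,0,0,0,0.4],[-0.0295,0.0189,0.01,0,0,0,0.4],[-0.0295,0.0189,0.01,0,0,0,0.4],[-0.0295,0.0189,0.01,0,0,0,0.4],[-0.0295,0.0189,0.01,0,0,0,0.4],[-0.0295,0.0189,0.01,0,0,0,0.4],[-0.0295,0.0189,0.01,0,0,0,0.4],[-0.0295,0.0189,0.01,0,0,0,0.4],[0,0,0,0,0,0,0.4]]]'
python3 -m crank '[[[0,0,0,0,0,10,0.4],[0,0,0,0,0,10,0.4],[0,0,0,0,0,10,0.4],[0,0,0,0,0,10,0.4],[0,0,0,0,0,10,0.4],[0,0,0,0,0,10,0.4],[0,0,0,0,0,10,0.4],[0,0,0,0,0,10,0.4],[0,0,0,0,0,10,0.4],[0,0,0,0,0,5.5,0.4],[0,0,0,0,0,0,0.4],[0,0,0,0,0,0,0.4]]]'
python3 -c "
from h import *
go(560.3,182.5,46,-100.3)
print(state()['qpos'])"
```

```text
time: 8.75
tool_pos: [561.1, 176.8, 142.0]
tcp_rot: [[0.094, 0.996, -0.001], [0.996, -0.094, -0.003], [-0.003, -0.0, -1.0]]
contact_force: [0.2, 0.1, -0.9]
width: 0.604
finger_force: 0.0
time: 10.25
tool_pos: [560.3, 183.3, 142.6]
tcp_rot: [[0.984, -0.179, 0.0], [-0.179, -0.984, 0.001], [-0.0, -0.001, -1.0]]
contact_force: [0.2, -0.2, 0.2]
width: 0.596
finger_force: 0.0
t 10.25 pos [560.3 183.3 142.6] yaw_y -100.3 tilt [0.0001 0.0007] w 50.6 ff 0.0 F [ 0.2 -0.2  0.2] q1,7 -0.83 -1.99
shift [ 0.2  0.8 96.6] rz -0.0
[-0.82795216  0.2742998   0.54864988  1.73714635 -0.15450299  1.17282703
 -1.98671648]
```

```bash

python3 -m crank '[[[0,0.0008,0.03,0,0,0,0.4],[0,0,0.03,0,0,0,0.4],[0,0,0.02,0,0,0,0.4],[0,0,0.012,0,0,0,0.4],[0,0,0.0046,0,0,0,0.4],[0,0,0,0,0,0,0.4],[0,0,0,0,0,0,0.75],[0,0,0,0,0,0,0.9],[0,0,0,0,0,0,0.9],[0,0,0,0,0,0,0.9],[0,0,0,0,0,0,0.9]]]'
python3 -c "
from h import *
go(560.3,182.5,46,-100.3)"
```

```text
time: 11.62
tool_pos: [561.1, 182.9, 46.6]
tcp_rot: [[0.984, -0.18, 0.001], [-0.18, -0.984, 0.001], [0.001, -0.001, -1.0]]
contact_force: [-0.2, 0.7, 6.5]
width: 0.149
finger_force: 59.5
t 11.62 pos [561.1 182.9  46.6] yaw_y -100.4 tilt [0.0013 0.0007] w 12.7 ff 59.5 F [-0.2  0.7  6.5] q1,7 -0.8 -1.94
shift [-0.7  0.5  0.6] rz -0.1
```

```bash

python3 -m crank '[[[0,0,-0.01,0,0,0,0.9],[0,0,-0.025,0,0,0,0.9],[0,0,-0.03,0,0,0,0.9],[0,0,-0.03,0,0,0,0.9],[0,0,-0.03,0,0,0,0.9],[0,0,-0.03,0,0,0,0.9],[0,0,0,0,0,0,0.9],[0,0,0,0,0,0,0.9]]]'
python3 -c "
from h import *
snap('scene','s3',(290,100,430,240),4.2)
go(507,-130.4,200,-53.1)"
```

```text
time: 12.62
tool_pos: [559.6, 182.4, 199.5]
tcp_rot: [[0.984, -0.18, -0.002], [-0.18, -0.984, -0.001], [-0.002, 0.001, -1.0]]
contact_force: [0.6, 0.4, -1.0]
width: 0.147
finger_force: 58.6
t 12.68 pos [559.4 182.3 199.1] yaw_y -100.4 tilt [-0.0025 -0.0011] w 12.6 ff 58.6 F [-0.4  0.4 -1.2] q1,7 -0.84 -2.01
shift [  4.9 317.1  -0.4] rz -47.3
```

```bash

python3 -m crank '[[[0.0005,0.02,0,0,0,0,0.9],[0.0005,0.04,0,0,0,0,0.9],[0.0005,0.04,0,0,0,0,0.9],[0.0005,0.04,0,0,0,0,0.9],[0.0005,0.04,0,0,0,0,0.9],[0.0005,0.04,0,0,0,0,0.9],[0.0005,0.04,0,0,0,0,0.9],[0.0005,0.037,0,0,0,0,0.9],[0.0005,0.02,0,0,0,0,0.9],[0,0,0,0,0,0,0.9]]]'
python3 -m crank '[[[0,0,0,0,0,-8,0.9],[0,0,0,0,0,-8,0.9],[0,0,0,0,0,-8,0.9],[0,0,0,0,0,-8,0.9],[0,0,0,0,0,-8,0.9],[0,0,0,0,0,-7.3,0.9],[0,0,0,0,0,0,0.9],[0,0,0,0,0,0,0.9]]]'
python3 -c "
from h import *
go(507,-130.4,160,-53.1)
snap('scene','s4',(170,130,290,285),3.9)"
```

```text
time: 13.92
tool_pos: [506.0, -133.0, 200.2]
tcp_rot: [[0.983, -0.186, -0.001], [-0.186, -0.983, -0.0], [-0.001, 0.0, -1.0]]
contact_force: [0.3, 0.5, -1.6]
width: 0.148
finger_force: 58.7
time: 14.92
tool_pos: [507.5, -129.4, 200.5]
tcp_rot: [[0.8, 0.599, -0.0], [0.599, -0.8, 0.0], [-0.0, -0.0, -1.0]]
contact_force: [-0.6, -0.3, -1.0]
width: 0.151
finger_force: 58.6
t 14.93 pos [ 507.5 -129.4  200.5] yaw_y -53.2 tilt [-0.0004  0.0003] w 12.9 ff 58.6 F [-0.6 -0.3 -1. ] q1,7 -0.51 -0.68
shift [-1.   0.5 40.5] rz -0.1
```

View pics/s4.png

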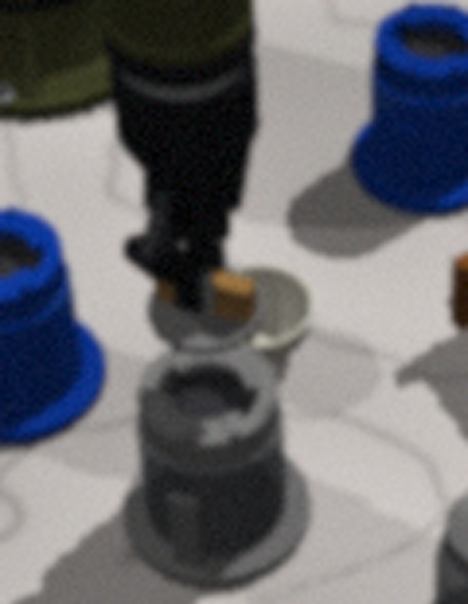

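The lid hangs level above the grey jar. Disc edges are at crop u≈150 and 258, bottom at v≈352; rim edges are at u≈138 and 277, bottom at v≈458. I compare these with projections.

```bash

python3 -c "
from h import *
C=lambda P:((w2px('scene',P)-[170,130]+.5)*3.9-.5)
for nm,P in(('disc lo',circ(507.5,-129.4,34,189.9)),('disc hi',circ(507.5,-129.4,34,194.9)),('rim',circ(507,-130.4,42.5,122)),('wing',[[507.5+sx*np.cos(a+g),-129.4+sx*np.sin(a+g),220.9] for a in [np.radians(36.8)] for sx,g in((30.8,.23),(30.8,-.23),(-30.8,.23),(-30.8,-.23))])):
    q=C(P);print(nm,q.min(0).round(1),q.max(0).round(1))
    if nm=='wing':print(q.round(0))
print(C([[507.5,-129.4,190],[508.5,-129.4,190],[507.5,-128.4,190]]).round(2))
im=cv2.imread('pics/raw_s4.png')[130:285,170:290];im=cv2.resize(im,None,fx=3.9,fy=3.9,interpolation=cv2.INTER_CUBIC)
for nm,P,c in(('d',circ(507.5,-129.4,34,189.9),(0,0,255)),('d',circ(507.5,-129.4,34,194.9),(0,0,255)),('r',circ(507,-130.4,42.5,122),(0,255,0)),('m',outline(507,-130.4,np.radians(36.9)),(0,255,255))):cv2.polylines(im,[C(P).round().astype(np.int32)],True,c,1)
im=cv2.resize(im[200:480,100:320],None,fx=2,fy=2);cv2.imwrite('pics/o4.png',im)
"
```

```text
disc lo [139.5 268.3] [257.9 354.2]
disc hi [138.8 262.3] [257.6 348.2]
rim [132.2 336. ] [274.1 442.7]
wing [141.9 251.6] [249.7 294.1]
[[250. 277.]
 [240. 294.]
 [142. 268.]
 [152. 252.]]
[[198.77 310.22]
 [199.65 311.28]
 [200.28 309.53]]
```

View pics/o4.png

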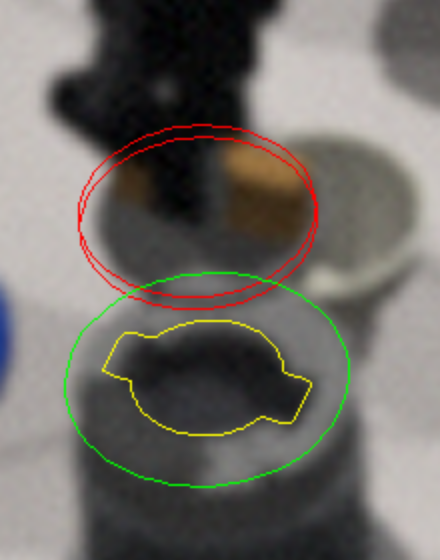

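Lid and jar show the same small camera bias, about 1 px, so the relative alignment holds. I lower the lid in steps and watch the force.

```bash

python3 -m crank '[[[-0.001,0.0005,0.015,0,0,0,0.9],[0,0,0.02,0,0,0,0.9],[0,0,0.012,0,0,0,0.9],[0,0,0.004,0,0,0,0.9],[0,0,0,0,0,0,0.9],[0,0,0,0,0,0,0.9]]]'
python3 -c "
from h import *
go(507,-130.4,132.6,-53.1)"
python3 -m crank '[[[0,0,0.003,0,0,0,0.9],[0,0,0.003,0,0,0,0.9],[0,0,0,0,0,0,0.9],[0,0,0,0,0,0,0.9]]]'
python3 -c "
from h import *
go(507,-130.4,132.6,-53.1)"
```

```text
time: 15.72
tool_pos: [507.6, -131.1, 150.3]
tcp_rot: [[0.8, 0.6, 0.001], [0.6, -0.8, -0.0], [0.001, 0.001, -1.0]]
contact_force: [0.8, 0.6, -0.7]
width: 0.151
finger_force: 58.6
t 15.72 pos [ 507.6 -131.1  150.3] yaw_y -53.1 tilt [ 0.0012 -0.    ] w 12.8 ff 58.6 F [ 0.8  0.6 -0.7] q1,7 -0.49 -0.64
shift [-0.1 -1.  17.7] rz -0.0
time: 16.23
tool_pos: [507.2, -131.0, 143.7]
tcp_rot: [[0.8, 0.6, 0.0], [0.6, -0.8, 0.0], [0.0, 0.0, -1.0]]
contact_force: [-0.2, 0.4, -1.8]
width: 0.145
finger_force: 58.6
t 16.23 pos [ 507.2 -131.   143.7] yaw_y -53.1 tilt [0.0001 0.    ] w 12.4 ff 58.6 F [-0.2  0.4 -1.8] q1,7 -0.49 -0.63
shift [ 0.2 -0.6 11.1] rz 0.0
```

```bash

python3 -m crank '[[[0,0,0.003,0,0,0,0.9],[0,0,0.002,0,0,0,0.9],[0,0,0,0,0,0,0.9],[0,0,0,0,0,0,0.9]]]'
python3 -m crank '[[[0,0,0.003,0,0,0,0.9],[0,0,0,0,0,0,0.9],[0,0,0,0,0,0,0.9]]]'
```

```text
time: 16.73
tool_pos: [507.2, -131.0, 138.7]
tcp_rot: [[0.8, 0.6, 0.0], [0.6, -0.8, -0.0], [-0.0, 0.0, -1.0]]
contact_force: [-0.0, 0.4, -1.0]
width: 0.145
finger_force: 58.6
time: 17.1
tool_pos: [507.1, -131.0, 135.7]
tcp_rot: [[0.8, 0.6, -0.0], [0.6, -0.8, -0.0], [-0.0, -0.0, -1.0]]
contact_force: [0.8, 0.5, -1.5]
width: 0.147
finger_force: 58.6
```

```bash

python3 -m crank '[[[0,0,0.002,0,0,0,0.9],[0,0,0.001,0,0,0,0.9],[0,0,0,0,0,0,0.9],[0,0,0,0,0,0,0.9]]]'
python3 -m crank '[[[0,0,0.001,0,0,0,0.9],[0,0,0,0,0,0,0.9],[0,0,0,0,0,0,0.9]]]'
```

```text
time: 17.6
tool_pos: [507.1, -131.0, 132.7]
tcp_rot: [[0.8, 0.6, -0.0], [0.6, -0.8, 0.0], [0.0, -0.0, -1.0]]
contact_force: [1.0, 0.4, -1.7]
width: 0.148
finger_force: 58.7
time: 17.98
tool_pos: [507.2, -131.0, 132.6]
tcp_rot: [[0.8, 0.6, 0.0], [0.6, -0.8, 0.001], [0.001, -0.0, -1.0]]
contact_force: [-3.1, 0.5, 5.5]
width: 0.145
finger_force: 59.6
```

```bash

python3 -m crank '[[[0,0,0,0,0,0,0.9],[0,0,0,0,0,4,0.9],[0,0,0,0,0,6,0.9],[0,0,0,0,0,6,0.9],[0,0,0,0,0,6,0.9],[0,0,0,0,0,0,0.9]]]'
python3 -c "
from h import *
go(507,-130.4,132.6,-98.1);print(state()['torque'])"
```

```text
time: 18.73
tool_pos: [507.9, -131.6, 132.6]
tcp_rot: [[0.966, 0.258, 0.002], [0.258, -0.966, -0.001], [0.002, 0.001, -1.0]]
contact_force: [-0.7, -1.6, 4.6]
width: 0.149
finger_force: 59.4
t 18.73 pos [ 507.9 -131.6  132.6] yaw_y -75.1 tilt [ 0.0018 -0.0006] w 12.7 ff 59.4 F [-0.7 -1.6  4.6] q1,7 -0.52 -1.0
shift [-0.5 -1.4 -0. ] rz 23.0
[-0.21087236  0.15814968 -0.05493531]
```

```bash

python3 -m crank '[[[0,0,0,0,0,6,0.9],[0,0,0,0,0,6,0.9],[0,0,0,0,0,6,0.9],[0,0,0,0,0,5,0.9],[0,0,0,0,0,0,0.9],[0,0,0,0,0,0,0.9],[0,0,0,0,0,0,0.9]]]'
python3 -c "
from h import *
go(507,-130.4,132.6,-98.1);print(state()['torque'])
snap('top','t5',(295,175,365,240),6);snap('scene','s5',(185,180,270,290),6)
a=cv2.imread('pics/t5.png');b=cv2.imread('pics/s5.png')[:590];o=np.zeros((590,a.shape[1]+min(b.shape[1],380),3),np.uint8)
o[:a.shape[0],:a.shape[1]]=a;o[:b.shape[0],a.shape[1]:]=b[:,:380];cv2.imwrite('pics/c5.png',o)"
```

```text
time: 19.6
tool_pos: [507.9, -131.3, 132.6]
tcp_rot: [[0.99, -0.139, 0.002], [-0.139, -0.99, -0.0], [0.002, -0.0, -1.0]]
contact_force: [-0.2, 0.2, 4.7]
width: 0.147
finger_force: 59.5
t 19.6 pos [ 507.9 -131.3  132.6] yaw_y -98.0 tilt [ 0.0016 -0.0001] w 12.5 ff 59.5 F [-0.2  0.2  4.7] q1,7 -0.56 -1.39
shift [-1.  -0.8 -0. ] rz 0.1
[-0.14819646  0.17530774 -0.06353251]
```

View pics/c5.png

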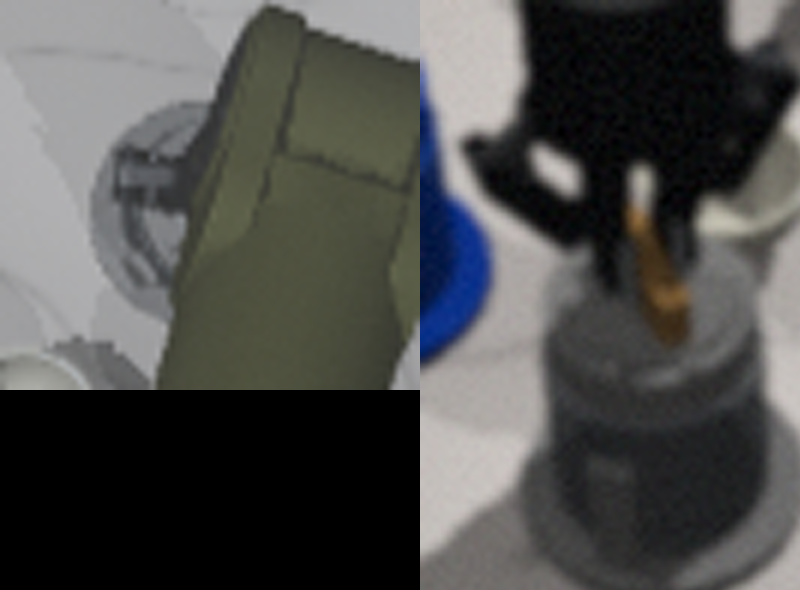

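The lid lies flat on the grey jar's rim, held by the fingers. The wing (scene crop, from (637,215) to (675,335)) lies along the half-way line: tool yaw −98.0° against a target of −98.1°. I hand the job in.

```bash
python3 -c "
from h import *
print(sign_off())"
```

```text
the job is handed in; nothing more can be done
None
```

Job handed in at about 20 s: by the robot's readings and the last pictures, the drawer is about 0.13 m open and the lid is home in the grey jar, twisted about 45° clockwise and still held by its wing at about 59 N; no verdict was returned.

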